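# Clamp the box on the shaker

## Robot

A 6-joint arm with a two-finger parallel gripper is mounted at the origin on a cart in front of the work surface, level with it; the furniture and walls round the work are solid. World frame = base frame: x ahead of the robot, y to its left, z up, the work surface at z = 0. Lengths are in m, angles in rad, forces in N, time in s.
With the tool pointing down it reaches from about 0.375 to 0.9 m from the base axis. Payload 3.1 kg.
Tool frame: the origin (TCP) lies at the very end of the fingers, on their centre line; the grasp point (between the pads) lies 19 mm behind it (manip.pinch_z is the distance from the TCP to the grasp point, in m); z points along the fingers, y is the line along which they close (so a half turn about z gives the same grasp; the last joint's range is limited). The gripper opens to 85 mm and grips with 20 to 120 N. Pads are 22 mm wide; open, the fingers measure 114 mm over their backs; the gripper's body (76 mm by 85 mm) begins 54 mm behind the grasp point. The pads swing forward as they close: fully open they stand 13 mm farther back than shut.
Start: joints at [0.93, 0.527, 1.433, -0, 1.181, -0.178], TCP at [0.278, 0.56, 0.231] pointing down, gripper open.
Joint ranges: [-3.08, 3.08], [-0.75, 2.2], [0.22, 2.44], [-1.43, 4.57], [0, 2.65], [-2.85, 2.85]. Speed limits (rad/s): [2.79, 2.79, 3.14, 3.14, 3.14, 3.14].

## Interface

Orientations are given as a unit quaternion [x, y, z, w].
In Python, from station import manip gives the robot as it stands.
- The arm moves only by the tool servo_tool, never from a script. Its argument "commands" is one flat list of numbers, 7 for each row, row after row: the shift along the tool's x, y, z each as a share of 500 mm, from -1 to 1, then the turn, a rotation vector about the tool's x, y, z each as a share of 360 degrees, from -1 to 1, then the opening, from -1 (shut) to 1 (fully open). In form: [dx, dy, dz, rx, ry, rz, claw, dx, dy, dz, rx, ry, rz, claw, ...]. A call has 1 to 12 rows; each row shifts and turns the commanded pose from where the row before left it, along the tool's axes as they then stand; what a row does not reach is not made up. A row lasts 1/12 s, in which the tool goes at most 41.7 mm and 7.16 degrees, less where a joint would pass 70% of its speed; a pose out of reach is approached as far as the arm can. A call with a number of a shift or a turn outside -1 to 1 is refused whole. A call with a gripper value outside its range is refused whole. The fingers move at their own pace and stop on an object; "force" is the grip in N (left out, the last holds). Time passes only in rows, so rows that do not move let the fingers close. It gives the time, the measured TCP pose, the force, the opening and the grip force at its end, in the units of the state.
- manip.sense(): the state, without advancing time (a new reading comes with each control period).
- manip.snapshot(name): name is "scene" or "top" or "wrist"; returns a dict with "img" (480x640x3 uint8, red, green, blue), "mtx" (3x3 intrinsics, pixels), "distortion" ([k1, k2, p1, p2, k3] as OpenCV has them; the pictures are not rectified), "world_to_cam" (4x4, takes a point from world to camera coordinates). Camera axes: x right, y up, looking along -z (the intrinsics and any distortion apply to the point x, -y, -z); pixel columns grow to the right and rows downward; lengths in m; the calibration is good to about 2 mm. A picture is of the moment at which its call begins. There is no depth.
- manip.sign_off(): hands the job in; it is judged then, once.
Trained networks look in a picture, given as the dict that the camera call returned (one of the last four; its "shot" number tells which), for a name from the list of things; names that differ only in an ending like _2 or _b are one class to them, and where a whole thing is asked for, a point or a joint stands for the part that bears it (a point fixed in the world has none). Each returns a list of dicts, best first, with "conf" (0 to 1); they miss things now and then, are a little off and sometimes report something else, mostly with a low value. They report only what shows in the picture. A call takes as long as a camera call. They do not tell look-alikes from the thing itself.
- manip.look_for(picture, query): "box" ([left, top, width, height] in pixels, round what is visible of it).
- manip.silhouettes(picture, query): "pixels" (480x640 bool, what is visible of it) and "box" ([left, top, width, height] in pixels, round what is visible of it).
The state is a dict: "t": time; "q": joint angles; "qd": joint speeds; "tau": joint torques, N m; "tcp_pos": TCP position; "tool_rot": TCP orientation; "force": force on the tool from outside, world axes, zero at the start; "ft_torque": the same for the moment, N m; "finger_gap": opening from 0.0 (shut) to 1.0 (fully open); "gripper_force": force on a finger pad.
Only numpy, scipy, OpenCV 4.12 (cv2) and the standard library are available. Lean on these libraries where they do the work, as an engineer would, in place of code of your own. Each camera call takes 0.05 s, during which the arm holds its last target. There are 200 camera calls.

## Task

The box on the small platform shaker has to be clamped down before the shaker can run. Push the steel strap round with a finger until it lies across the box with its end against the stop; only then push the cam lever down as far as it goes. Leave the box in its place and do not disturb the vials, bottle and beaker standing round the shaker.

Things in the scene. Friction and masses are not known exactly. Their poses are not given: they have to be found in the camera images.
- shaker: Low white platform shaker, fixed, 156 (x) x 150 (y) mm, platform top 44 mm high. Origin: centre of underside, on the bench, z up. Its -x side (knob, blank display) faces roughly to the robot. Strap pivot at its x = +58 mm, keeper with cam lever at x = -62 mm. Keeper plate (28 mm in x, y = -20.5 to -10.5 mm, 166 mm high) is the stop for the closed strap.
- strap_pivot (a point): Vertical pivot axis of the clamp strap, at the strap's mid-height (122 mm above the bench). To the left of the shaker stand a water bath and a tall evaporator that overhangs it: swing the arm round in front of them, drawn in to about 0.35 m from its base axis.
- strap (a joint): Level swing of the steel strap, rad. 0 = closed, along the shaker's -x over the box, end at the keeper plate; 1.57 = along its +y. Closing is counter-clockwise from above. Range 0 to 1.9, starts 0.9 to 1.5. Strap: 18 mm wide, 117 to 127 mm above the bench, 135 mm long from the pivot. Stays where left, no spring; about 1.5 N at the tab moves it.
- strap_tab (a point): Centre of the upright steel push tab on the strap, 58 mm from the pivot. Tab: 34 mm along the strap, 7 mm thick, standing 34 mm up from the strap (top 160 mm above the bench). x axis along the strap (towards the pivot). To close, push on the face that looks away from the keeper plate (the strap's +y side when closed).
- lever (a joint): Cam lever of the keeper, rad. 0 = raised, pointing along the shaker's -x (away from the box) and 0.95 rad above level. Grows as it is pushed down; 0.95 = fully down on its stop, level. Starts between 0 and 0.12. Stays where it is left (no spring); about 5 N downwards near its end moves it.
- lever_pin (a point): Axis of the cam lever, parallel to the shaker's y, 148 mm above the bench.
- lever_end (a point): Centre of the round end of the lever, 80 mm from its pin. The last 38 mm of the lever is a black round grip, 15 mm dia. When the lever is fully down the grip's top is 155.5 mm above the bench.
- rack_box: Loose box with closed clear lid (blue lower part, white tips inside), 74 x 120 x 70 mm, 0.14 kg, standing in low corner fences in the middle of the shaker platform, its long side along the shaker's y. Origin: centre of its underside (44 mm above the bench), top 114 mm above the bench, 3 mm under the strap. Must stay put.
- vial_1: Bystander: capped glass vial, white cap, 27 mm dia x 61 mm, loose, on the bench beside the shaker's -y side. Origin: centre of its underside. Leave alone.
- vial_4: Bystander: capped glass vial, black cap, 27 mm dia x 61 mm, loose, on the bench beside the shaker's -y side. Origin: centre of its underside. Leave alone.
- bottle_small: Bystander: small white screw-cap bottle, 42 mm dia x 85 mm, loose, on the bench near the shaker's rear corner at -y. Origin: centre of its underside. Leave alone.
- beaker_50: Bystander: small glass beaker, 46 mm dia x 57 mm, loose, on the bench beside the shaker's +y side, under the swing of the strap. Origin: centre of its underside. Leave alone.
Things that resemble listed ones, but are neither listed nor needed, are in the scene too. Of the things that look like the shaker, the larger one is meant.

How it is judged:
On the way, in this order (a step that is already met when the one before it is completed fails the run):
1. the strap lies over the box against its stop, lever still up (value of joint strap below 0.07 rad and value of joint lever below 0.4 rad), for 0.2 s.
2. the cam lever is fully down, strap still closed (value of joint strap below 0.07 rad and value of joint lever above 0.86 rad), for 0.2 s.
At the end, for the whole second after the job is handed in: The strap is within 0.07 rad of closed, the cam lever within 0.09 rad of fully down, both at rest; the box is within 8 mm and 0.1 rad of its place; the vials, bottle and beaker stand within 20 mm of where they were (all of step 2 and distance of rack_box from where it was at the start of the episode below 0.008 m and angle between rack_box's own z axis and vertical below 0.1 rad and velocity of joint strap between -0.05 and 0.05 rad/s and velocity of joint lever between -0.05 and 0.05 rad/s and angle between each of vial_1, vial_4, bottle_small, beaker_50's own z axis and vertical below 0.3 rad and distance of each of vial_1, vial_4, bottle_small, beaker_50 from where it was at the start of the episode below 0.02 m); the robot touches nothing.
It fails at once if the cam lever is pushed down before the strap is over the box against its stop (value of joint lever above 0.4 rad and value of joint strap above 0.1 rad).
It fails at once if the box is lifted, tipped or pushed out of its place (more than 8 mm or 0.1 rad) (not (distance of rack_box from where it was at the start of the episode below 0.008 m and angle between rack_box's own z axis and vertical below 0.1 rad)).
It fails at once if a bystander is lifted, tipped or moved more than 20 mm (distance of any of vial_1, vial_4, bottle_small, beaker_50 from where it was at the start of the episode above 0.02 m or angle between any of vial_1, vial_4, bottle_small, beaker_50's own z axis and vertical above 0.3 rad).
It also fails if it takes over 53 s, if anything falls off the work surface, if the arm or the gripper's body presses on something with over 40 N, if the wrist force passes 120 N, or if a joint passes its speed limit or range.

## Working session

There is one attempt and no reset: what is moved stays moved. The work goes in short steps, Python scripts to look and compute and a tool call to move; the robot and the scene stay as the last step left them, time stands still between calls to the robot, and variables do not carry over. Pictures are saved under pics/ and viewed, at most 10 in all, crops included, and the job is handed in when it is done.

Besides the shell and the picture viewer there is one more tool, called after "Emit:" as a command line: name --argument value ..., lists and objects as JSON in quotes. servo_tool: Moves the arm, as the interface text tells. Its arguments: {"type":"object","properties":{"commands":{"type":"array"},"force":{"type":"number"}},"required":["commands"]}

```bash
mkdir -p pics; cat > h.py <<'E'
import numpy as np, cv2
from station import manip
from scipy.spatial.transform import Rotation as R
def save(s,n,crop=None,z=1):
    im=s["img"][:,:,::-1]
    if crop: x,y,w,h=crop; im=im[y:y+h,x:x+w]
    cv2.imwrite(f"pics/{n}.png",cv2.resize(im,None,fx=z,fy=z))
def ray(s,uv):
    p=cv2.undistortPoints(np.array([[uv]],float),np.array(s["mtx"]),np.array(s["distortion"]))[0,0]
    T=np.array(s["world_to_cam"]); d=T[:3,:3].T@np.array([p[0],-p[1],-1]); return -T[:3,:3].T@T[:3,3],d
def at_z(s,uv,z):
    c,d=ray(s,uv); return c+d*(z-c[2])/d[2]
def proj(s,P):
    T=np.array(s["world_to_cam"]);P=np.atleast_2d(P); c=P@T[:3,:3].T+T[:3,3]; c=c*[1,-1,-1]
    return cv2.projectPoints(c,np.zeros(3),np.zeros(3),np.array(s["mtx"]),np.array(s["distortion"]))[0][:,0]
E
python3 - <<'E'
from h import *
a=manip.snapshot("scene");b=manip.snapshot("top")
save(a,"s1");save(b,"t1")
for n,s in(("scene",a),("top",b)):
    print(n,np.round(ray(s,(320,240)),3).tolist())
    for q in("shaker","strap","strap_tab","lever","lever_end","rack_box","beaker_50","bottle_small","vial_1"):
        print(q,[(np.round(d["box"]).tolist(),round(d["conf"],2)) for d in manip.look_for(s,q)[:3]])
E
```

```text
scene [[-0.016, 0.135, 0.475], [0.622, -0.691, -0.369]]
shaker [([345.0, 227.0, 66.0, 63.0], 0.66), ([218.0, 250.0, 132.0, 119.0], 0.64), ([302.0, 250.0, 20.0, 42.0], 0.2)]
strap [([216.0, 252.0, 72.0, 34.0], 0.87), ([362.0, 233.0, 34.0, 20.0], 0.83), ([212.0, 302.0, 25.0, 37.0], 0.42)]
strap_tab [([214.0, 251.0, 82.0, 34.0], 0.96), ([363.0, 233.0, 30.0, 21.0], 0.65)]
lever [([303.0, 249.0, 20.0, 41.0], 0.67), ([210.0, 302.0, 30.0, 38.0], 0.61), ([387.0, 230.0, 19.0, 19.0], 0.46)]
lever_end [([302.0, 249.0, 18.0, 41.0], 0.81), ([386.0, 226.0, 23.0, 23.0], 0.68)]
rack_box [([257.0, 271.0, 74.0, 60.0], 0.79), ([359.0, 295.0, 16.0, 37.0], 0.68)]
beaker_50 [([209.0, 300.0, 26.0, 39.0], 0.6)]
bottle_small [([324.0, 258.0, 14.0, 46.0], 0.93)]
vial_1 [([360.0, 299.0, 14.0, 33.0], 0.85), ([348.0, 287.0, 8.0, 33.0], 0.79)]
top [[0.393, -0.442, 1.071], [0.111, -0.011, -0.994]]
shaker [([230.0, 192.0, 98.0, 101.0], 0.86), ([384.0, 208.0, 58.0, 61.0], 0.73), ([235.0, 187.0, 65.0, 33.0], 0.59)]
strap [([410.0, 212.0, 20.0, 36.0], 0.83), ([232.0, 190.0, 68.0, 30.0], 0.8)]
strap_tab [([236.0, 189.0, 65.0, 32.0], 0.88), ([414.0, 211.0, 19.0, 38.0], 0.54)]
lever [([241.0, 258.0, 30.0, 32.0], 0.76), ([410.0, 249.0, 12.0, 18.0], 0.41)]
lever_end [([242.0, 259.0, 26.0, 33.0], 0.64), ([410.0, 248.0, 12.0, 20.0], 0.53)]
rack_box [([250.0, 210.0, 66.0, 56.0], 0.6)]
beaker_50 [([241.0, 186.0, 12.0, 24.0], 0.7)]
bottle_small [([340.0, 218.0, 20.0, 23.0], 0.63)]
vial_1 [([235.0, 189.0, 62.0, 34.0], 0.17)]
```

```bash
python3 - <<'E'
import cv2
i=cv2.imread("pics/s1.png")[200:400,160:426];cv2.imwrite("pics/s1c.png",cv2.resize(i,None,fx=3,fy=3,interpolation=2))
i=cv2.imread("pics/t1.png")[160:310,200:400];cv2.imwrite("pics/t1c.png",cv2.resize(i,None,fx=4,fy=4,interpolation=2))
E
```

```text
(no output)
```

View pics/s1c.png

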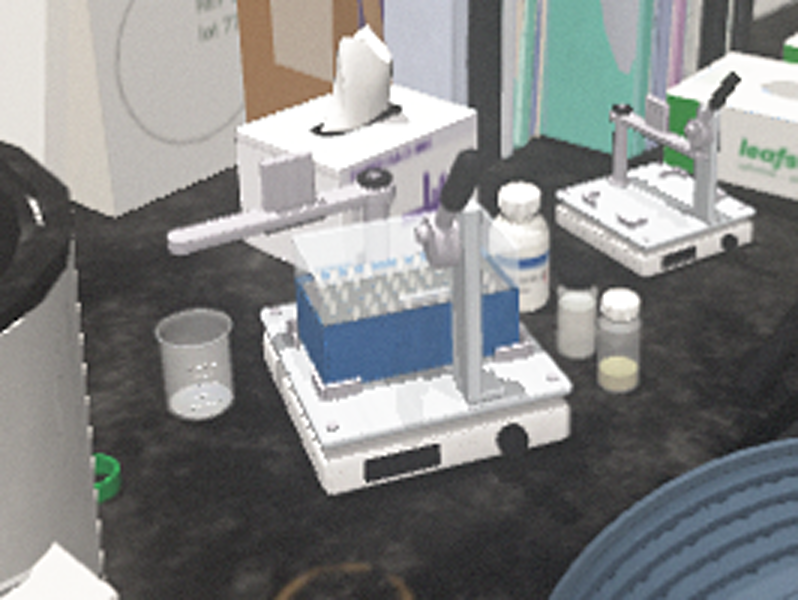

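View pics/t1c.png

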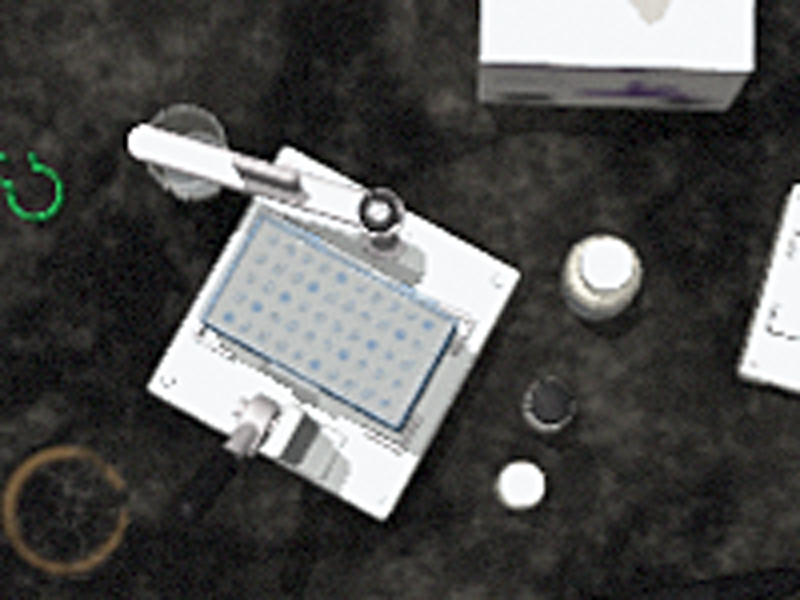

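View pics/t1.png

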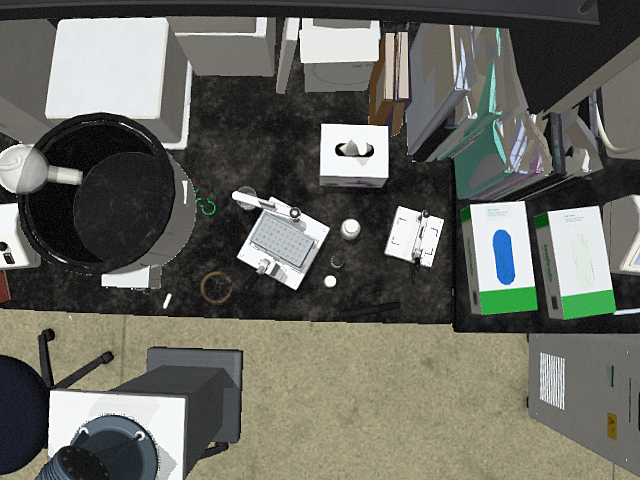

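Top crop: shaker corners at crop (285,148), (520,275), (385,520), (150,385). The strap runs from the pivot (380,208) to its end (130,140). The lever grip is at (190,500), with the beaker under the strap end. The scene crop agrees, with the lever up.

```bash
cat > fit.py <<'E'
from h import *
from scipy.optimize import least_squares
a=manip.snapshot("scene");b=manip.snapshot("top")
ct=lambda x,y:(x/4+200-.4,y/4+160-.4); cs=lambda x,y:(x/3+160-.4,y/3+200-.4)
# shaker-frame points: top view px, scene px
top=[((.078,.075,.044),ct(285,148)),((.078,-.075,.044),ct(520,275)),((-.078,-.075,.044),ct(385,520)),((-.078,.075,.044),ct(150,385)),
 ((.037,.06,.114),ct(263,205)),((.037,-.06,.114),ct(460,320)),((-.037,-.06,.114),ct(400,430)),((-.037,.06,.114),ct(203,325))]
sc=[((-.078,-.075,.044),cs(572,385)),((-.078,.075,.0),cs(333,492)),((-.078,-.075,.0),cs(568,435)),((-.078,.075,.044),cs(322,442))]
def W(p,P):
    P=np.array(P);c,s=np.cos(p[2]),np.sin(p[2]);return np.c_[p[0]+c*P[:,0]-s*P[:,1],p[1]+s*P[:,0]+c*P[:,1],P[:,2]]
def res(p):
    return np.r_[(proj(b,W(p,[t[0] for t in top]))-[t[1] for t in top]).ravel(),(proj(a,W(p,[t[0] for t in sc]))-[t[1] for t in sc]).ravel()]
p0=np.r_[at_z(b,ct(335,330),.044)[:2],-.5]
r=least_squares(res,p0,loss="soft_l1");p=r.x
print("pose",p.round(4),r.fun.reshape(-1,2).round(1).tolist())
E=at_z(b,ct(133,140),.127)  # strap end
pv=W(p,[(.058,0,.122)])[0]
v=(E-pv)[:2]; ang=np.arctan2(v[1],v[0]); th=(p[2]+np.pi)-ang
print("pivot",pv.round(3),"end",E.round(3),"len",np.hypot(*v),"strap",np.mod(th,2*np.pi))
for n,P in dict(lever_end=(-.062-.08*np.cos(.9),0,.148+.08*np.sin(.9)),keeper=(-.062,-.0155,.166),pivot=(.058,0,.127)).items():
    w=W(p,[P])[0];print(n,w.round(3),"top",((proj(b,w)[0]-[200,160])*4).round(),"scene",((proj(a,w)[0]-[160,200])*3).round())
s=manip.sense();print({k:np.round(s[k],3).tolist() for k in("t","tcp_pos","tool_rot","q","force")})
w=manip.snapshot("wrist");print("wristcam",np.linalg.inv(np.array(w["world_to_cam"]))[:3].round(3).tolist())
for n,uv in dict(bottle=(605,265),vial4=(550,400),vial1=(520,485),beaker=(188,150)).items(): print(n,at_z(b,ct(*uv),.06).round(3))
c=cv2.imread
E
python3 fit.py
```

```text
pose [ 0.501  -0.3732 -0.4773] [[0.5, -1.2], [0.9, -0.6], [0.1, 0.4], [-0.8, 0.8], [-0.5, -1.9], [1.1, -2.7], [-1.5, 1.4], [-3.4, -0.7], [1.7, -1.3], [-1.4, 4.3], [2.7, 3.5], [0.8, -1.5]]
pivot [ 0.552 -0.4    0.122] end [ 0.587 -0.271  0.127] len 0.13294049191193674 strap 1.3566328869314035
lever_end [ 0.402 -0.322  0.211] top [191. 503.] scene [471. 155.]
keeper [ 0.439 -0.358  0.166] top [283. 429.] scene [467. 193.]
pivot [ 0.552 -0.4    0.127] top [380. 212.] scene [377. 179.]
{'t': 1.1, 'tcp_pos': [0.278, 0.56, 0.231], 'tool_rot': [0.229, 0.973, -0.0, -0.0], 'q': [0.931, 0.528, 1.433, 0.0, 1.181, -0.179], 'force': [1.01, -0.061, 0.138]}
wristcam [[0.446, -0.862, -0.241, 0.218], [0.895, 0.43, 0.12, 0.589], [0.0, -0.269, 0.963, 0.374]]
bottle [ 0.539 -0.519  0.06 ]
vial4 [ 0.465 -0.491  0.06 ]
vial1 [ 0.419 -0.476  0.06 ]
beaker [ 0.596 -0.29   0.06 ]
```

Emit:
servo_tool --commands '[0, -0.03, 0, 0, 0, 0, -1, 0, -0.06, 0, 0, 0, 0, -1, 0, -0.075, 0, 0, 0, 0, -1, 0, -0.075, 0, 0, 0, 0, -1, 0, -0.075, 0, 0, 0, 0, -1, 0, -0.075, 0, 0, 0, 0, -1, 0, -0.075, 0, 0, 0, 0, -1, 0, -0.05, 0, 0, 0, 0, -1, 0, -0.02, 0, 0, 0, 0, -1, 0, 0, 0, 0, 0, 0, -1]'

```text
t: 1.98
tcp_pos: [0.1579, 0.3184, 0.2315]
tool_rot: [0.229, 0.973, -0.0, -0.0]
force: [-0.4, 0.3, 0.7]
finger_gap: 0.003
gripper_force: 0.0
```

```bash
python3 - <<'E'
from h import *
s=manip.sense();print({k:np.round(s[k],3).tolist() for k in("t","tcp_pos","tool_rot","q","force")})
b=manip.snapshot("top")
for z in(.1,.2,.3): print(z,[at_z(b,uv,z)[:2].round(3).tolist() for uv in((110,272),(195,200),(158,287),(110,325))])
E
```

```text
{'t': 1.983, 'tcp_pos': [0.158, 0.318, 0.231], 'tool_rot': [0.229, 0.973, -0.0, -0.0], 'q': [0.793, 0.159, 2.056, 0.0, 0.927, -0.316], 'force': [-0.43, 0.254, 0.706]}
0.1 [[0.422, -0.015], [0.579, -0.187], [0.394, -0.12], [0.312, -0.022]]
0.2 [[0.419, -0.059], [0.56, -0.213], [0.394, -0.153], [0.32, -0.065]]
0.3 [[0.416, -0.103], [0.541, -0.24], [0.394, -0.186], [0.329, -0.109]]
```

Emit:
servo_tool --commands '[-0.04, -0.001, 0, 0, 0, 0.0089, -1, -0.0793, -0.0044, 0, 0, 0, 0.0178, -1, -0.0793, -0.0044, 0, 0, 0, 0.0178, -1, -0.0793, -0.0044, 0, 0, 0, 0.0178, -1, -0.0793, -0.0044, 0, 0, 0, 0.0178, -1, -0.0793, -0.0044, 0, 0, 0, 0.0178, -1, -0.0793, -0.0044, 0, 0, 0, 0.0178, -1, -0.04, -0.001, 0, 0, 0, 0.0089, -1]'

```text
t: 2.7
tcp_pos: [0.3441, 0.113, 0.232]
tool_rot: [0.586, 0.81, 0.002, 0.003]
force: [0.5, 0.5, -0.5]
finger_gap: 0.004
gripper_force: 0.0
```

Emit:
servo_tool --commands '[-0.04, -0.004, 0, 0, 0, 0.0089, -1, -0.0793, -0.0055, 0, 0, 0, 0.0178, -1, -0.0793, -0.0055, 0, 0, 0, 0.0178, -1, -0.0793, -0.0055, 0, 0, 0, 0.0178, -1, -0.0793, -0.0055, 0, 0, 0, 0.0178, -1, -0.0793, -0.0055, 0, 0, 0, 0.0178, -1, -0.0793, -0.0055, 0, 0, 0, 0.0178, -1, -0.04, -0.001, -0.04, 0, 0, 0.0089, -1, 0, 0, -0.04, 0, 0, 0, -1]'

```text
t: 3.45
tcp_pos: [0.317, -0.1611, 0.2719]
tool_rot: [0.851, 0.525, -0.0, 0.001]
force: [0.9, -0.3, -0.0]
finger_gap: 0.002
gripper_force: 0.0
```

```bash
cat > st.py <<'E'
from h import *
s=manip.sense();M=R.from_quat(s["tool_rot"]).as_matrix()
print({k:np.round(s[k],3).tolist() for k in("t","tcp_pos","q","force")},"psi",np.arctan2(M[1,0],M[0,0]).round(4),"toolz",M[:,2].round(3))
E
python3 st.py
```

```text
{'t': 3.45, 'tcp_pos': [0.317, -0.161, 0.272], 'q': [-0.787, 0.088, 1.994, -0.001, 1.057, -0.321], 'force': [0.921, -0.337, -0.022]} psi 1.1061 toolz [ 0.    -0.002 -1.   ]
```

Emit:
servo_tool --commands '[-0.0715, 0.036, 0, 0, 0, 0, -1, -0.0715, 0.036, 0, 0, 0, 0.01, -1, 0, 0, 0, 0, 0, 0.0198, -1, 0, 0, 0, 0, 0, 0.0198, -1, 0, 0, 0, 0, 0, 0.0198, -1, 0, 0, 0, 0, 0, 0.0198, -1, 0, 0, 0, 0, 0, 0.0198, -1, 0, 0, 0, 0, 0, 0.0198, -1, 0, 0, 0, 0, 0, 0.0198, -1, 0, 0, 0, 0, 0, 0.0198, -1, 0, 0, 0, 0, 0, 0.0198, -1, 0, 0, 0, 0, 0, 0.0198, -1]'

```text
t: 4.45
tcp_pos: [0.3186, -0.2379, 0.2717]
tool_rot: [0.995, -0.099, 0.001, 0.001]
force: [0.0, -0.2, -0.2]
finger_gap: -0.003
gripper_force: 0.0
```

```bash
cat >> st.py <<'E'
import sys
if len(sys.argv)>2:
    t=np.array([float(v) for v in sys.argv[1:]]); 
    if len(t)<3: t=np.r_[t,s["tcp_pos"][2]]
    print("shift share",(M.T@(t-s["tcp_pos"])/.5).round(4))
E
python3 st.py .601 -.353
```

```text
{'t': 4.45, 'tcp_pos': [0.319, -0.238, 0.272], 'q': [-0.924, 0.155, 1.912, 0.0, 1.072, 0.845], 'force': [0.029, -0.168, -0.211]} psi -0.1989 toolz [ 0.002 -0.002 -1.   ]
shift share [0.5991 0.1141 0.0017]
```

Emit:
servo_tool --commands '[0.04, 0.0074, 0, 0, 0, 0, -1, 0.074, 0.0142, 0, 0, 0, 0, -1, 0.074, 0.0142, 0, 0, 0, 0, -1, 0.074, 0.0142, 0, 0, 0, 0, -1, 0.074, 0.0142, 0, 0, 0, 0, -1, 0.074, 0.0142, 0, 0, 0, 0, -1, 0.074, 0.0142, 0, 0, 0, 0, -1, 0.074, 0.0142, 0, 0, 0, 0, -1, 0.041, 0.0072, 0, 0, 0, 0.0103, -1, 0, 0, 0, 0, 0, 0, -1]'

```text
t: 5.28
tcp_pos: [0.6057, -0.3517, 0.2699]
tool_rot: [0.992, -0.129, 0.003, 0.001]
force: [-0.2, -0.6, 0.0]
finger_gap: -0.002
gripper_force: 0.0
```

```bash
python3 st.py .601 -.353 .25; python3 - <<'E'
from h import *
w=manip.snapshot("wrist");save(w,"w1")
for q in("strap","strap_tab"):
  for d in manip.look_for(w,q)[:2]: print(q,np.round(d["box"]).tolist(),d["conf"])
pv=np.array([.552,-.4,.127]);u=np.array([np.cos(1.307),np.sin(1.307),0])
print("pred pivot,tab top centre,end",proj(w,[pv,pv+.058*u+[0,0,.033],pv+.135*u]).round())
E
```

```text
{'t': 5.283, 'tcp_pos': [0.606, -0.352, 0.27], 'q': [-0.686, 0.597, 1.185, 0.001, 1.353, 1.143], 'force': [-0.165, -0.637, 0.003]} psi -0.258 toolz [ 0.005 -0.003 -1.   ]
shift share [-0.0086  0.0048  0.0398]
strap [227.0, 259.0, 177.0, 34.0] 0.92
strap [238.0, 210.0, 48.0, 50.0] 0.49
strap_tab [228.0, 256.0, 173.0, 38.0] 0.93
pred pivot,tab top centre,end [[389. 278.]
 [321. 293.]
 [230. 277.]]
```

View pics/w1.png

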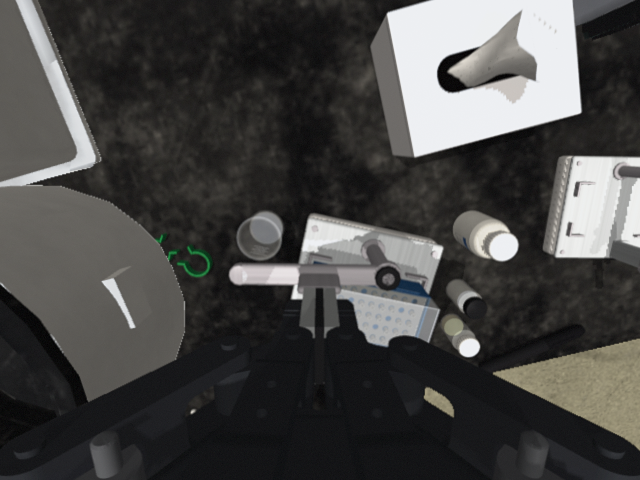

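Emit:
servo_tool --commands '[0, 0, 0.02, 0, 0, 0, -1, 0, 0, 0.05, 0, 0, 0, -1, 0, 0, 0.06, 0, 0, 0, -1, 0, 0, 0.06, 0, 0, 0, -1, 0, 0, 0.05, 0, 0, 0, -1, 0, 0, 0.03, 0, 0, 0, -1, 0, 0, 0, 0, 0, 0, -1]'

```text
t: 6.02
tcp_pos: [0.596, -0.3466, 0.1317]
tool_rot: [0.992, -0.129, -0.004, -0.003]
force: [0.4, -0.0, -0.9]
finger_gap: 0.001
gripper_force: 0.0
```

```bash
python3 st.py .581 -.348 .134
```

```text
{'t': 6.017, 'tcp_pos': [0.596, -0.347, 0.132], 'q': [-0.688, 0.728, 1.332, -0.0, 1.091, 1.14], 'force': [0.351, -0.022, -0.868]} psi -0.258 toolz [-0.007  0.006 -1.   ]
shift share [-0.0283  0.0103 -0.0045]
```

Emit:
servo_tool --commands '[-0.008, 0.003, -0.003, 0, 0, 0, -1, -0.01, 0.003, -0.003, 0, 0, 0, -1, -0.01, 0.003, 0, 0, 0, 0, -1, -0.007, -0.0013, 0, 0, 0, -0.009, -1, -0.007, -0.0013, 0, 0, 0, -0.009, -1, -0.007, -0.0013, 0, 0, 0, -0.009, -1, -0.007, -0.0013, 0, 0, 0, -0.009, -1, -0.007, -0.0013, 0, 0, 0, -0.009, -1]'

```text
t: 6.68
tcp_pos: [0.5688, -0.3443, 0.1417]
tool_rot: [1.0, 0.014, 0.002, 0.001]
force: [1.7, 2.3, 0.6]
finger_gap: 0.0
gripper_force: 0.8
```

```bash
cat > tgt.py <<'E'
from h import *
s=manip.sense();M=R.from_quat(s["tool_rot"]).as_matrix();psi=np.arctan2(M[1,0],M[0,0])
phi=psi+np.pi/2; u=np.array([np.cos(phi),np.sin(phi)]);n=np.array([np.sin(phi),-np.cos(phi)])
d=np.array(s["tcp_pos"])[:2]-[.552,-.4]
print("t",s["t"],"strap if flat",round(2.664-phi,3),"along",(d@u).round(4),"perp",(d@n).round(4),"z",s["tcp_pos"][2].round(4) if hasattr(s["tcp_pos"][2],'round') else s["tcp_pos"][2],"F",np.round(s["force"],1),"q6",round(s["q"][5],2),M[:,2].round(3))
E
python3 tgt.py
```

```text
t 6.6833 strap if flat 1.066 along 0.0552 perp 0.0183 z 0.1417 F [1.7 2.3 0.6] q6 0.83 [ 0.004 -0.002 -1.   ]
```

Emit:
servo_tool --commands '[-0.0075, -0.0018, 0, 0, 0, -0.0095, -1, -0.0075, -0.0018, 0, 0, 0, -0.0095, -1, -0.0075, -0.0018, 0, 0, 0, -0.0095, -1, -0.0075, -0.0018, 0, 0, 0, -0.0095, -1, -0.007, -0.0018, 0, 0, 0, -0.0095, -1, -0.007, -0.0018, 0, 0, 0, -0.0095, -1, -0.007, -0.0018, 0, 0, 0, -0.0095, -1, -0.007, -0.0018, 0, 0, 0, -0.0095, -1, -0.007, -0.0018, 0, 0, 0, -0.0095, -1, -0.007, -0.0018, 0, 0, 0, -0.0095, -1]'

```text
t: 7.52
tcp_pos: [0.5326, -0.3467, 0.1417]
tool_rot: [0.952, 0.307, 0.002, 0.003]
force: [2.1, -0.7, -0.1]
finger_gap: -0.002
gripper_force: 0.9
```

```bash
python3 tgt.py; python3 - <<'E'
from h import *
b=manip.snapshot("top");a=manip.snapshot("scene")
i=np.hstack([cv2.resize(x["img"][y:y+120,c:c+120,::-1],(400,400),interpolation=2) for x,y,c in((a,215,210),(b,180,220))]);cv2.imwrite("pics/m1.png",i)
E
```

```text
t 7.5167 strap if flat 0.469 along 0.0546 perp 0.0155 z 0.1417 F [ 2.1 -0.7 -0.1] q6 0.19 [ 0.005 -0.004 -1.   ]
```

View pics/m1.png

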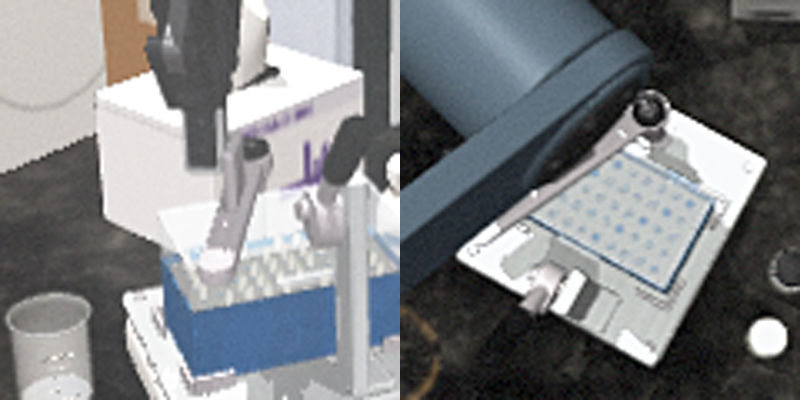

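The strap is following the finger, with the tab pressed at crop (230,160). The box is undisturbed and the lever is up.

Emit:
servo_tool --commands '[-0.007, -0.0018, 0, 0, 0, -0.0095, -1, -0.007, -0.0018, 0, 0, 0, -0.0095, -1, -0.007, -0.0018, 0, 0, 0, -0.0095, -1, -0.007, -0.0018, 0, 0, 0, -0.0095, -1, -0.007, -0.0018, 0, 0, 0, -0.0095, -1, -0.006, -0.0014, 0, 0, 0, -0.0075, -1, -0.005, -0.001, 0, 0, 0, -0.0065, -1, -0.004, -0.001, 0, 0, 0, -0.005, -1, -0.004, 0, 0, 0, 0, 0, -1, -0.003, 0, 0, 0, 0, 0, -1]'

```text
t: 8.45
tcp_pos: [0.5105, -0.3595, 0.1408]
tool_rot: [0.869, 0.495, 0.004, -0.0]
force: [9.2, 9.9, 3.2]
finger_gap: 0.001
gripper_force: 6.8
```

```bash
python3 tgt.py
```

```text
t 8.45 strap if flat 0.057 along 0.0563 perp 0.0137 z 0.1408 F [9.2 9.9 3.2] q6 -0.27 [ 0.006  0.004 -1.   ]
```

Emit:
servo_tool --commands '[-0.004, 0, 0, 0, 0, 0, -1, -0.004, 0, 0, 0, 0, 0, -1, 0, 0, 0, 0, 0, 0, -1, 0, 0, 0, 0, 0, 0, -1, 0, 0, 0, 0, 0, 0, -1]'

```text
t: 8.87
tcp_pos: [0.5104, -0.3596, 0.1408]
tool_rot: [0.869, 0.495, 0.006, -0.002]
force: [12.7, 15.7, 3.4]
finger_gap: -0.002
gripper_force: 9.5
```

```bash
python3 tgt.py;  python3 - <<'E'
from h import *
b=manip.snapshot("top");a=manip.snapshot("scene")
i=np.hstack([cv2.resize(x["img"][y:y+120,c:c+120,::-1],(400,400),interpolation=2) for x,y,c in((a,215,210),(b,180,220))]);cv2.imwrite("pics/m2.png",i)
E
```

```text
t 8.8667 strap if flat 0.057 along 0.0563 perp 0.0136 z 0.1408 F [12.7 15.7  3.4] q6 -0.27 [ 0.009  0.009 -1.   ]
```

View pics/m2.png

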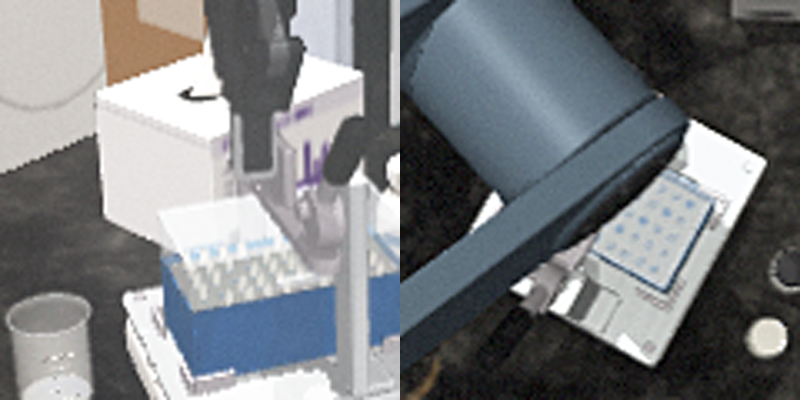

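Emit:
servo_tool --commands '[0.02, 0, 0, 0, 0, 0, -1, 0.03, 0, 0, 0, 0, 0, -1, 0.02, 0, -0.03, 0, 0, 0, -1, 0, 0, -0.05, 0, 0, 0, -1, 0, 0, -0.07, 0, 0, 0, -1, 0, 0, -0.06, 0, 0, 0, -1, 0, 0, -0.02, 0, 0, 0, -1, 0, 0, 0, 0, 0, 0, -1]'

```text
t: 9.63
tcp_pos: [0.5252, -0.3366, 0.2583]
tool_rot: [0.868, 0.497, 0.001, 0.004]
force: [-1.4, -0.2, -0.0]
finger_gap: -0.002
gripper_force: 0.0
```

```bash
python3 st.py .405 -.3235 .255; python3 - <<'E'
from h import *
a=manip.snapshot("scene");b=manip.snapshot("top")
cv2.imwrite("pics/m3.png",np.hstack([cv2.resize(x["img"][y:y+120,c:c+120,::-1],(400,400),interpolation=2) for x,y,c in((a,215,210),(b,180,220))]))
E
```

```text
{'t': 9.633, 'tcp_pos': [0.525, -0.337, 0.258], 'q': [-0.749, 0.495, 1.411, -0.001, 1.227, -0.217], 'force': [-1.402, -0.161, -0.021]} psi 1.0393 toolz [ 0.005 -0.006 -1.   ]
shift share [-0.0991 -0.2205  0.0051]
```

View pics/m3.png

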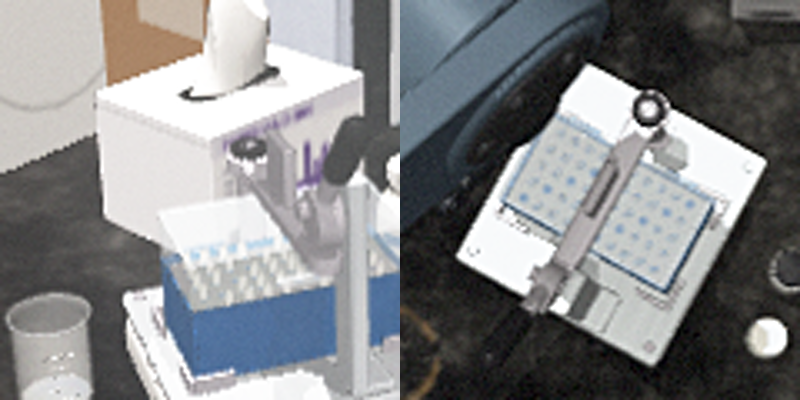

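The strap lies across the box against the keeper plate and in line with the lever. The lever is up, with its grip at right crop (510,340).

Emit:
servo_tool --commands '[-0.01, -0.03, -0.02, 0, 0, 0, -1, -0.025, -0.05, 0, 0, 0, 0, -1, -0.025, -0.055, 0, 0, 0, 0, -1, -0.025, -0.055, 0, 0, 0, 0, -1, -0.014, -0.03, 0, 0, 0, 0, -1, 0, 0, 0, 0, 0, 0, -1, 0, 0, 0, 0, 0, 0, -1]'

```text
t: 10.32
tcp_pos: [0.4027, -0.3218, 0.2627]
tool_rot: [0.868, 0.496, -0.0, -0.002]
force: [0.6, -0.3, 0.2]
finger_gap: -0.001
gripper_force: 0.0
```

```bash
python3 st.py .405 -.3235 .23
```

```text
{'t': 10.317, 'tcp_pos': [0.403, -0.322, 0.263], 'q': [-0.891, 0.342, 1.664, 0.0, 1.139, -0.359], 'force': [0.641, -0.306, 0.193]} psi 1.038 toolz [-0.002  0.003 -1.   ]
shift share [-0.0008  0.0059  0.0653]
```

Emit:
servo_tool --commands '[0, 0.003, 0.02, 0, 0, 0, -1, 0, 0.002, 0.02, 0, 0, 0, -1, 0, 0, 0.02, 0, 0, 0, -1, 0, 0, 0.018, 0, 0, 0, -1, 0, -0.006, 0.018, 0, 0, 0, -1, 0, -0.006, 0.018, 0, 0, 0, -1, 0, -0.006, 0.018, 0, 0, 0, -1, 0, -0.006, 0.018, 0, 0, 0, -1, 0, -0.006, 0.018, 0, 0, 0, -1, 0, -0.006, 0.018, 0, 0, 0, -1]'

```text
t: 11.15
tcp_pos: [0.3904, -0.3145, 0.1705]
tool_rot: [0.868, 0.497, -0.0, -0.0]
force: [-2.0, -0.6, 5.8]
finger_gap: 0.001
gripper_force: 2.0
```

```bash
python3 st.py .3855 -.3135 .152
```

```text
{'t': 11.15, 'tcp_pos': [0.39, -0.314, 0.17], 'q': [-0.901, 0.453, 1.801, -0.001, 0.888, -0.37], 'force': [-2.001, -0.601, 5.823]} psi 1.0409 toolz [-0.001 -0.    -1.   ]
shift share [-0.0033 -0.0095  0.037 ]
```

5.8 N of resistance, so the lever is moving. I'll carry on down.

Emit:
servo_tool --commands '[-0.001, -0.004, 0.012, 0, 0, 0, -1, -0.001, -0.003, 0.01, 0, 0, 0, -1, 0, 0, 0.008, 0, 0, 0, -1, 0, 0, 0.006, 0, 0, 0, -1, 0, 0, 0.004, 0, 0, 0, -1, 0, 0, 0, 0, 0, 0, -1, 0, 0, 0, 0, 0, 0, -1, 0, 0, 0, 0, 0, 0, -1]'

```text
t: 11.82
tcp_pos: [0.3871, -0.3134, 0.1541]
tool_rot: [0.868, 0.497, 0.0, 0.0]
force: [-3.4, 4.0, 25.6]
finger_gap: 0.001
gripper_force: 13.0
```

```bash
python3 st.py
```

```text
{'t': 11.817, 'tcp_pos': [0.387, -0.313, 0.154], 'q': [-0.905, 0.476, 1.824, -0.0, 0.841, -0.375], 'force': [-3.365, 3.995, 25.56]} psi 1.0405 toolz [ 0.    -0.001 -1.   ]
```

Emit:
servo_tool --commands '[0, 0, -0.02, 0, 0, 0, -1, 0, 0, -0.05, 0, 0, 0, -1, 0, 0, -0.07, 0, 0, 0, -1, 0, -0.03, -0.07, 0, 0, 0, -1, 0.04, -0.03, 0, 0, 0, 0, -1, 0.06, 0, 0, 0, 0, 0, -1, 0.06, 0, 0, 0, 0, 0, -1, 0, 0, 0, 0, 0, 0, -1, 0, 0, 0, 0, 0, 0, -1, 0, 0, 0, 0, 0, 0, -1]'

```text
t: 12.65
tcp_pos: [0.4016, -0.2297, 0.256]
tool_rot: [0.868, 0.497, -0.0, 0.0]
force: [0.3, -0.4, 0.0]
finger_gap: -0.001
gripper_force: 0.0
```

```bash
python3 st.py; python3 - <<'E'
from h import *
a=manip.snapshot("scene");b=manip.snapshot("top")
cv2.imwrite("pics/m4.png",np.hstack([cv2.resize(x["img"][y:y+120,c:c+140,::-1],(400,343),interpolation=2) for x,y,c in((a,225,215),(b,185,225))]))
E
```

```text
{'t': 12.65, 'tcp_pos': [0.402, -0.23, 0.256], 'q': [-0.761, 0.275, 1.794, -0.001, 1.073, -0.231], 'force': [0.336, -0.435, 0.016]} psi 1.0408 toolz [-0.001 -0.    -1.   ]
```

View pics/m4.png

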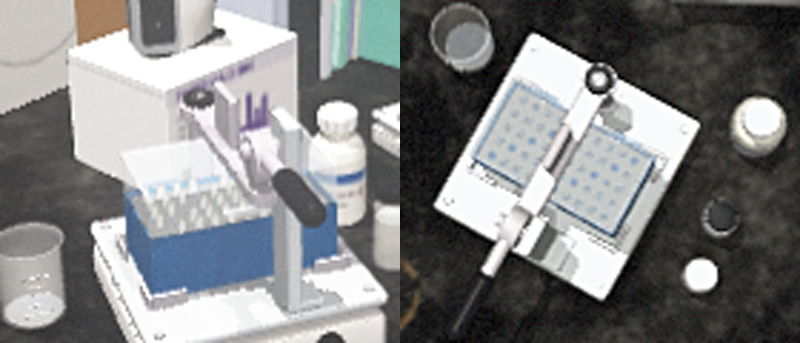

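The strap is closed, and the lever is level with its grip at left crop (300,198). The box and the bystanders are in place, and the arm is clear of everything.

```bash
python3 -c "
from station import manip
print(manip.sign_off())"
```

```text
the job is handed in; nothing more can be done
None
```

The job is handed in: the strap is closed against its stop and the cam lever is fully down. In the last pictures the box, vials, bottle and beaker are where they were and the arm is clear; sign-off gave no verdict.

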